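# Let one ribbon reel out of the gravity rack

### The job

The next ribbon reel is needed from the sloping gravity rack. With closed fingertips push the grey catch tray along its rails by its end handle until it is fully home under the mouth of the lane; then press the black pad of the rocking lever all the way down, so that its other end lifts the front gate, and keep it down until the lowest reel has rolled into the tray. Then let the lever come right back up so that the gate shuts in front of the reels that are left; grasp nothing, do not touch the reels themselves, and leave the things lying around where they are.

Things in the scene. Friction and masses are not known exactly. Their poses are not given: they have to be found in the camera images.
- reel_rack: Gravity rack fixed to the worktop: white board 122 x 460 x 10 mm (y from -280 to +180 mm) with a sloping lane, 68 mm wide inside, and aluminium posts up to 165 mm high round the lever. Origin on the worktop; z up, y uphill along the lane, x across it (away from the robot at yaw 0). The lane falls at 0.19 rad to -y; its mouth is at y = -44 mm, 30 mm high, just past the front gate.
- rocker (a joint): Rocking lever over the lane, in rad: 0 at rest (pad up, front gate shut, held by a spring), 0.8 with the pad fully down on its stop. From about 0.7 the front gate lets the lowest reel out, while a rear stop comes down and keeps the second back: one press, one reel. The pad takes 2 N at first, 6 N fully down; let go, the lever comes up by itself.
- press_pad (a point): Middle of the top of the black ribbed pad (36 mm across the lane, 34 mm along it) at the lever's uphill end, moving with it: about 196 mm above the worktop at rest, 138 mm fully down. It swings about rocker_pivot, 79 mm away, in the rack's y-z plane; its face leans 0.4 rad, uphill side up, at rest and as much the other way when down.
- rocker_pivot (a point): Middle of the lever's cross shaft (fixed to the rack); the shaft lies along the rack's x.
- catch_tray (a joint): Slide of the catch tray on its rails, in m: 0 fully home against its stop under the lane's mouth, up to 0.105 pulled away along the rack's -y. Starts 0.045 to 0.10 away, slides with about 1.5 N of friction, stays where it is left. The rails stand 26 mm above the worktop (black end blocks 32 mm), 91 mm apart inside, open between them at the -y end.
- tray_handle (a point): Middle of the outer face of the tray's end handle, a steel bar 9 mm thick and 44 mm wide (across the lane) standing 21 mm off the tray's end wall on its -y side, 38 mm above the worktop; push it along the rack's +y. Moves with the tray.
- tray_floor (a point): Middle of the tray's inner floor, 17 mm above the worktop; axes as the rack's. The grey plastic tray is 90 mm wide, 110 mm long, inside 84 x 104 mm; end wall (-y) 42 mm high, sides 30 mm, lip towards the lane 12 mm. A reel lying in it has its centre about 30 mm above this point, mostly against the end wall, 20 mm to -y.
- reel_1: The lowest ribbon reel in the lane, held by the front gate: a spool with black flanges, 63 mm in diameter, 66 mm long, 0.08 kg, its axis across the lane. Origin on its rim, which turns as it rolls.
- reel_1_centre (a point): Centre of the lowest reel.
- reel_2: The second reel in the lane, same size, uphill of the first. Origin on its rim.
- reel_2_centre (a point): Centre of the second reel. At the start 62 mm uphill of the first; after the job it lies against the front gate where the first one lay, about 6 mm to -y of the rack's origin.
- reel_3: The third, uppermost reel, same size. Origin on its rim.
- reel_3_centre (a point): Centre of the third reel.
- balloon_weight: Bystander: foil-wrapped balloon weight, 45 x 45 x 46 mm, behind the rack. Origin at its underside.
- sticker_roll: Bystander: roll of blank stickers, 66 mm across, 30 mm high, lying behind the tray rails. Origin at its underside.
- pin_box: Bystander: small lidded box, 52 x 72 x 28 mm, behind the rack. Origin at its underside.
- marker: Bystander: marker pen, 138 mm long, 18 mm thick, lying in front of the rack. Origin at its underside.
- scissors: Bystander: scissors, 208 mm long, lying to the left of the rack. Origin at their underside.
- pump: Bystander: hand pump, 238 mm long, 48 mm thick, lying at the back right. Origin at its underside.

How it is judged:
By the outcome, as a careful person would: the job done as asked, in the order asked, and still so for the second after the job is handed in, with the robot touching nothing.
It also fails if it takes over 48 s, if anything falls off the work surface, if the arm or the gripper's body presses on something with over 40 N, if the wrist force passes 120 N, or if a joint passes its speed limit or range.

### The arm

A 6-joint arm with a two-finger parallel gripper is mounted at the origin on a cart in front of the work surface, level with it; the furniture and walls round the work are solid. World frame = base frame: x ahead of the robot, y to its left, z up, the work surface at z = 0. Lengths are in m, angles in degrees, forces in N, time in s.
With the tool pointing down it reaches from about 0.35 to 0.875 m from the base axis. Payload 15.5 kg.
Tool frame: the origin (TCP) lies on the centre line of the jaws, within the pads' length; the fingertips stand 22 mm ahead of it and the grasp point (between the pads) lies 3 mm ahead of it (tip_reach is the distance from the TCP to the fingertips, in m); z points along the fingers, y is the line along which they close (so a half turn about z gives the same grasp; the last joint's range is limited). The gripper opens to 85 mm and grips with 20 to 120 N. Pads are 22 mm wide; open, the fingers measure 114 mm over their backs; the gripper's body (76 mm by 85 mm) begins 54 mm behind the grasp point. The pads swing forward as they close: fully open they stand 13 mm farther back than shut.
Start: joints at [-69.013, 28.281, 77.091, -0, 74.628, -5.472], TCP at [0.278, -0.56, 0.253] pointing down, gripper open.
Joint ranges: [-166.48, 166.48], [-47.26, 123.95], [12.59, 153.08], [-70.14, 250.14], [6.76, 159.57], [-176.63, 176.63]. Speed limits (degrees/s): [108.29, 108.29, 147.25, 172.46, 172.46, 172.46].

### API

Orientations are given as a 3x3 rotation matrix whose columns are the frame's x, y, z axes.
In Python, from rig import * gives the robot as it stands.
- The arm moves only by the tool apply_moves, never from a script. Its argument "moves" is a list of rows, each an object of numbers: "hand": the closure, from -1 (fully open) to 1 (shut); "tx", "ty", "tz": the shift along the tool's x, y, z in m; "yaw": the turn about the tool's z in rad. In form: [{"hand": .., "tx": .., "ty": .., "tz": .., "yaw": ..}, ...]. A call has 1 to 5 rows; each row is the pose to reach, as a shift and turn from the pose commanded when the call began, along the tool's axes at that moment; what a row does not reach only later rows make up. A row lasts 1/10 s, in which the tool goes at most 50 mm and 8.59 degrees, less where a joint would pass 70% of its speed; a pose out of reach is approached as far as the arm can. A call with a gripper value outside its range is refused whole. The fingers move at their own pace and stop on an object; "newtons" is the grip in N (left out, the last holds). Time passes only in rows, so rows that repeat a pose let the fingers close. It gives the time, the measured TCP pose, the force, the opening and the grip force at its end, in the units of the state.
- state(): the state, without advancing time (a new reading comes with each control period).
- grab_frame(name): name is "side" or "top"; returns (picture, depth): 480x640x3 uint8, blue, green, red; 480x640 float32, m along the optical axis (not along the pixel's ray), 0 where there is no reading.
- camera_params(name): a dict with "vfov" (degrees; the focal length in pixels is half the picture's height over the tangent of half this angle, whatever the lens; pixels are square), "cx", "cy" (the principal point, pixels), "world_from_camera" (4x4, takes a point from camera to world coordinates). Camera axes: x right, y up, looking along -z (the intrinsics and any distortion apply to the point x, -y, -z); pixel columns grow to the right and rows downward; lengths in m; the calibration is good to about 2 mm. A picture is of the moment at which its call begins. camera_params takes no time and is no camera call.
- job_done(): hands the job in; it is judged then, once.
The state is a dict: "time": time; "qpos": joint angles; "qd": joint speeds; "joint_efforts": joint torques, N m; "tcp_pos": TCP position; "eef_rot": TCP orientation; "force": force on the tool from outside, world axes, zero at the start; "torque": the same for the moment, N m; "opening": finger opening in m; "gripper_force": force on a finger pad.
Only numpy, scipy, OpenCV 4.12 (cv2) and the standard library are available. Lean on these libraries where they do the work, as an engineer would, in place of code of your own. Each camera call takes 0.05 s, during which the arm holds its last target. There are 200 camera calls.

## Working session

There is one attempt and no reset: what is moved stays moved. The work goes in short steps, Python scripts to look and compute and a tool call to move; the robot and the scene stay as the last step left them, time stands still between calls to the robot, and variables do not carry over. Pictures are saved under pics/ and viewed, at most 10 in all, crops included, and the job is handed in when it is done.

Besides the shell and the picture viewer there is one more tool, called as a command line: name --argument value ..., lists and objects as JSON in quotes. apply_moves: Moves the arm, as the interface text tells. Its arguments: {"type":"object","properties":{"moves":{"type":"array"},"newtons":{"type":"number"}},"required":["moves"]}

```bash
mkdir -p pics; cat > h.py <<'E'
from rig import *
import numpy as np, cv2
def cloud(name, d):
    p=camera_params(name); f=240/np.tan(np.radians(p["vfov"]/2))
    v,u=np.mgrid[0:480,0:640]
    P=np.stack([(u-p["cx"])/f*d,-(v-p["cy"])/f*d,-d,np.ones_like(d)],-1)
    return (P@np.array(p["world_from_camera"]).T)[...,:3]
E
python3 - <<'E'
from h import *
for n in ("top","side"):
    im,d=grab_frame(n); cv2.imwrite(f"pics/{n}0.png",im); np.save(n+"_d.npy",d)
    p=camera_params(n); print(n,{k:(np.round(v,3).tolist() if k[0]=='w' else v) for k,v in p.items()})
s=state(); print(s["time"],s["tcp_pos"],np.round(s["eef_rot"],3).tolist(),s["opening"])
E
```

```text
top {'vfov': 48.6522929631173, 'cx': 324.01837147567267, 'cy': 246.1168955804995, 'world_from_camera': [[-0.013, 0.997, -0.078, 0.452], [-1.0, -0.012, 0.013, 0.029], [0.012, 0.078, 0.997, 1.659], [0.0, 0.0, 0.0, 1.0]]}
side {'vfov': 44.91018457750028, 'cx': 315.66383632260107, 'cy': 234.69101985591323, 'world_from_camera': [[0.389, 0.471, -0.792, -0.632], [-0.921, 0.198, -0.334, -0.479], [-0.0, 0.86, 0.511, 0.907], [0.0, 0.0, 0.0, 1.0]]}
0.1 [ 0.27838334 -0.55924201  0.25275477] [[0.895, 0.446, -0.0], [0.446, -0.895, 0.001], [0.0, -0.001, -1.0]] 0.08550302810273004
```

View pics/top0.png

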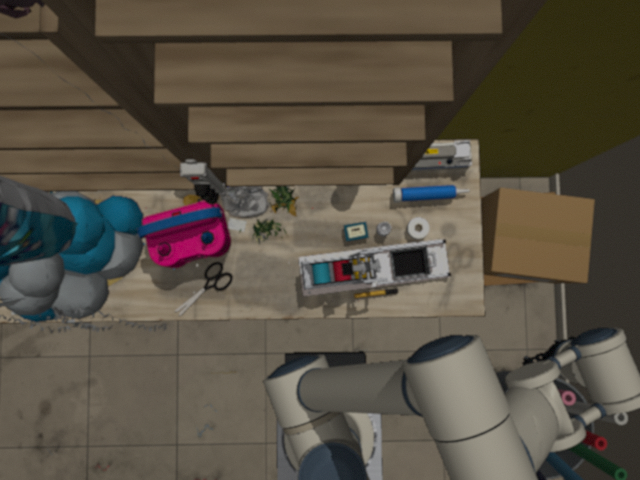

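View pics/side0.png

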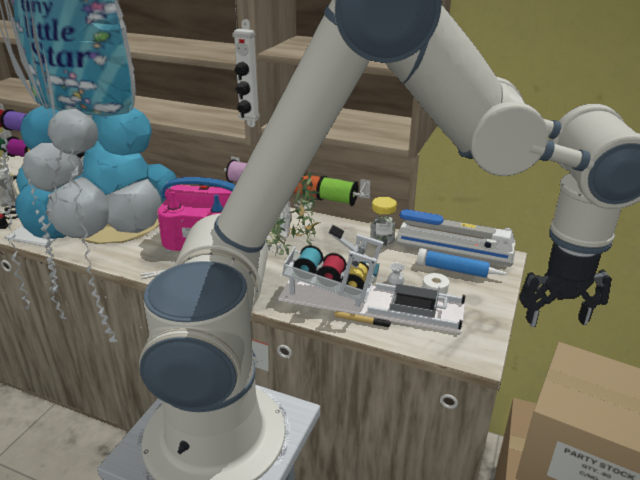

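```bash
python3 - <<'E'
from h import *
a=cv2.imread("pics/top0.png")[225:310,285:465]; b=cv2.imread("pics/side0.png")[215:340,270:480]
cv2.imwrite("pics/c.png",np.vstack([cv2.resize(a,(630,298),interpolation=2),cv2.resize(b,(500,298),interpolation=2)[:, :500].copy() if 0 else cv2.copyMakeBorder(cv2.resize(b,(500,298),interpolation=2),0,0,0,130,0)]))
C=cloud("top",np.load("top_d.npy")); S=cloud("side",np.load("side_d.npy"))
# worktop height, white board fit
im=cv2.imread("pics/top0.png")
for u,v in [(302,257),(445,243),(450,279),(303,294),(427,250),(430,270),(448,262),(410,262),(347,268),(375,300)]: print("top",u,v,np.round(C[v,u],3))
for u,v in [(340,237),(336,232),(462,308),(458,322),(435,308),(415,300)]: print("side",u,v,np.round(S[v,u],3))
# bbox of points above 5 mm in the region
Q=np.vstack([C[225:310,285:465].reshape(-1,3),S[215:340,270:480].reshape(-1,3)])
m=(Q[:,2]>.1)&(Q[:,2]<.25)&(Q[:,0]>.3)&(Q[:,0]<.7); 
q=C[225:310,285:465].reshape(-1,3); q=q[(q[:,2]>.006)&(q[:,2]<.2)]
r=cv2.minAreaRect(((q[(q[:,0]<.58)&(q[:,0]>.38)])[:,:2]*1000).astype(np.float32)); print(r)
s=S[215:340,270:480]; k=(s[...,2]>.17)&(s[...,2]<.22); vv,uu=np.nonzero(k)
for v,u in list(zip(vv,uu))[::8]: print(u+270,v+215,np.round(s[v,u],3))
E
```

```text
top 302 257 [0.548 0.076 0.011]
top 445 243 [ 0.584 -0.366  0.032]
top 450 279 [ 0.474 -0.386 -0.001]
top 303 294 [0.433 0.074 0.007]
top 427 250 [ 0.562 -0.304  0.058]
top 430 270 [ 0.501 -0.312  0.055]
top 448 262 [ 0.527 -0.383 -0.006]
top 410 262 [ 0.527 -0.258  0.023]
top 347 268 [ 0.505 -0.053  0.197]
top 375 300 [ 0.412 -0.149  0.002]
side 340 237 [ 0.492 -0.068  0.19 ]
side 336 232 [ 0.502 -0.054  0.195]
side 462 308 [ 0.565 -0.368  0.014]
side 458 322 [ 0.489 -0.371  0.028]
side 435 308 [ 0.49  -0.313  0.051]
side 415 300 [ 0.548 -0.253  0.016]
((481.13580322265625, -150.31411743164062), (561.1035766601562, 197.68504333496094), 89.98143768310547)
332 225 [ 0.514 -0.039  0.205]
336 226 [ 0.519 -0.047  0.202]
338 227 [ 0.519 -0.052  0.199]
337 228 [ 0.515 -0.051  0.199]
334 229 [ 0.504 -0.048  0.201]
329 230 [ 0.491 -0.04   0.204]
337 230 [ 0.509 -0.053  0.197]
329 231 [ 0.486 -0.042  0.204]
337 231 [ 0.503 -0.056  0.198]
329 232 [ 0.488 -0.041  0.2  ]
337 232 [ 0.497 -0.058  0.199]
329 233 [ 0.493 -0.039  0.194]
337 233 [ 0.495 -0.059  0.197]
332 234 [ 0.49  -0.048  0.195]
341 234 [ 0.499 -0.068  0.194]
335 235 [ 0.488 -0.057  0.195]
358 235 [ 0.547 -0.095  0.172]
337 236 [ 0.49  -0.061  0.192]
364 236 [ 0.55  -0.11   0.171]
341 237 [ 0.506 -0.065  0.181]
341 238 [ 0.502 -0.067  0.181]
341 239 [ 0.499 -0.068  0.18 ]
341 240 [ 0.499 -0.068  0.178]
341 241 [ 0.497 -0.069  0.176]
342 242 [ 0.499 -0.071  0.173]
345 243 [ 0.499 -0.079  0.172]
352 252 [ 0.469 -0.107  0.17 ]
```

View pics/c.png

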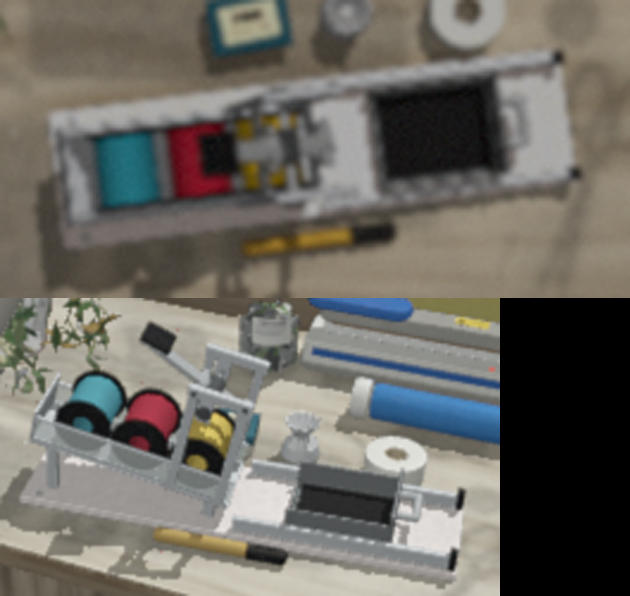

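```bash
cat >> h.py <<'E'
def ray(name,u,v,z):
    p=camera_params(name); f=240/np.tan(np.radians(p["vfov"]/2)); T=np.array(p["world_from_camera"])
    d=T[:3,:3]@[(u-p["cx"])/f,-(v-p["cy"])/f,-1]; o=T[:3,3]; return o+d*(z-o[2])/d[2]
E
python3 - <<'E'
from h import *
t=lambda x,y,z:np.round(ray("top",285+x/3.5,225+y/3.5,z),4)
s=lambda x,y,z:np.round(ray("side",270+x*.42,215+(y-298)*.42,z),4)
print("blocks top",t(558,57,.032),t(577,172,.032)," side",s(461,497,.03),s(453,560,.03))
print("board uphill",t(50,115,.01),t(65,245,.01))
print("handle outer edge top",t(525,97,.042),t(529,146,.042),"side",s(421,491,.042),s(414,520,.042))
print("pad top",t(218,153,.196),"side",s(158,336,.196))
print("endwall",t(494,80,.042),t(503,175,.042))
C=cloud("top",np.load("top_d.npy"))
for u in range(420,442): print(u,np.round(C[258:262,u].mean(0),3))
E
```

```text
blocks top [ 0.5896 -0.3642  0.032 ] [ 0.4882 -0.3778  0.032 ]  side [ 0.5831 -0.3665  0.03  ] [ 0.4771 -0.3783  0.03  ]
board uphill [0.5454 0.0845 0.01  ] [0.4302 0.0724 0.01  ]
handle outer edge top [ 0.554  -0.3318  0.042 ] [ 0.5112 -0.334   0.042 ] side [ 0.5607 -0.3278  0.042 ] [ 0.5095 -0.3315  0.042 ]
pad top [ 0.5032 -0.0537  0.196 ] side [ 0.5056 -0.0533  0.196 ]
endwall [ 0.5693 -0.305   0.042 ] [ 0.4862 -0.3105  0.042 ]
420 [ 0.535 -0.29   0.015]
421 [ 0.535 -0.293  0.016]
422 [ 0.535 -0.296  0.019]
423 [ 0.535 -0.299  0.019]
424 [ 0.535 -0.302  0.022]
425 [ 0.535 -0.306  0.016]
426 [ 0.534 -0.307  0.024]
427 [ 0.534 -0.307  0.041]
428 [ 0.533 -0.307  0.055]
429 [ 0.533 -0.312  0.045]
430 [ 0.535 -0.323  0.01 ]
431 [ 0.535 -0.325  0.012]
432 [ 0.535 -0.33   0.007]
433 [ 0.534 -0.327  0.034]
434 [ 0.533 -0.328  0.043]
435 [ 0.533 -0.331  0.042]
436 [ 0.534 -0.34   0.018]
437 [ 0.535 -0.344  0.013]
438 [ 0.535 -0.348  0.009]
439 [ 0.535 -0.351  0.008]
440 [ 0.534 -0.353  0.015]
441 [ 0.535 -0.358  0.008]
```

apply_moves --moves '[{"hand":1,"tx":0.045,"ty":-0.006,"tz":0.01,"yaw":0.1},{"hand":1,"tx":0.09,"ty":-0.012,"tz":0.02,"yaw":0.2},{"hand":1,"tx":0.135,"ty":-0.018,"tz":0.03,"yaw":0.3},{"hand":1,"tx":0.18,"ty":-0.024,"tz":0.04,"yaw":0.36},{"hand":1,"tx":0.225,"ty":-0.03,"tz":0.05,"yaw":0.36}]'

```text
time: 0.6
tcp_pos: [0.4678, -0.4311, 0.2026]
eef_rot: [[0.995, 0.099, -0.0], [0.099, -0.995, 0.0], [-0.0, -0.0, -1.0]]
force: [0.0, -1.2, -0.0]
opening: 0.0123
gripper_force: 0.0
```

apply_moves --moves '[{"hand":1,"tx":0.037,"ty":-0.01,"tz":0.01},{"hand":1,"tx":0.07,"ty":-0.025,"tz":0.04},{"hand":1,"tx":0.075,"ty":-0.03,"tz":0.08},{"hand":1,"tx":0.075,"ty":-0.03,"tz":0.12},{"hand":1,"tx":0.075,"ty":-0.03,"tz":0.15}]'

```text
validation failed for argument at $.mo...
```

```bash
python3 - <<'E'
from h import *
im,d=grab_frame("side"); cv2.imwrite("pics/s1.png",cv2.resize(im[180:360,300:540],(800,600),interpolation=2)); s=state(); print(s["tcp_pos"],s["force"],s["opening"])
E
```

```text
[ 0.47227358 -0.42667857  0.20096052] [ 5.08673529  7.60423614 -2.30418015] 0.00461921055820098
```

View pics/s1.png

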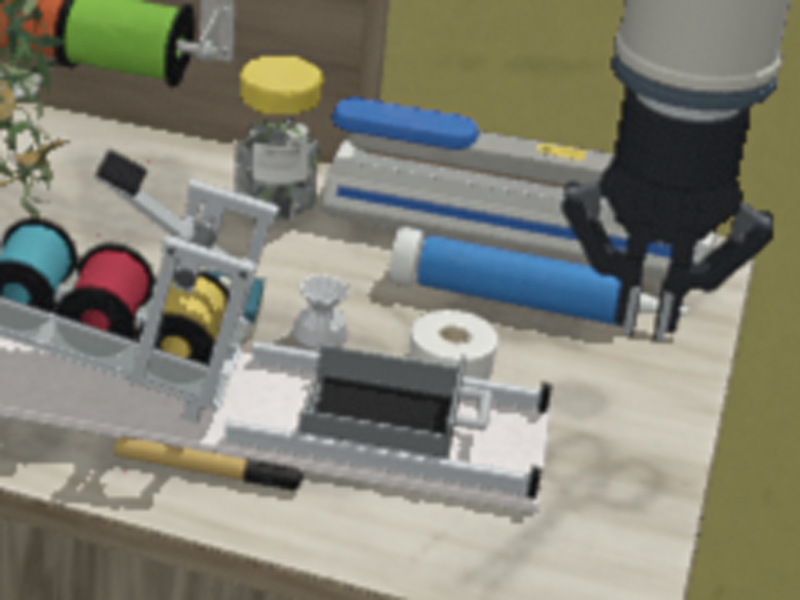

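apply_moves --moves '[{"hand":1,"tx":0.037,"ty":-0.01,"tz":0.01,"yaw":0},{"hand":1,"tx":0.07,"ty":-0.02,"tz":0.04,"yaw":0},{"hand":1,"tx":0.07,"ty":-0.025,"tz":0.08,"yaw":0},{"hand":1,"tx":0.07,"ty":-0.025,"tz":0.12,"yaw":0},{"hand":1,"tx":0.07,"ty":-0.025,"tz":0.153,"yaw":0}]'

```text
time: 1.15
tcp_pos: [0.5332, -0.3995, 0.0478]
eef_rot: [[0.995, 0.102, -0.001], [0.102, -0.995, 0.001], [-0.001, -0.001, -1.0]]
force: [-0.4, -0.5, 0.4]
opening: -0.0
gripper_force: 0.0
```

apply_moves --moves '[{"hand":1,"tx":0,"ty":0,"tz":0,"yaw":0},{"hand":1,"tx":0,"ty":0,"tz":0,"yaw":0}]'

```text
time: 1.35
tcp_pos: [0.5336, -0.4005, 0.0506]
eef_rot: [[0.995, 0.102, -0.001], [0.102, -0.995, 0.001], [-0.001, -0.001, -1.0]]
force: [-0.1, -0.7, 0.4]
opening: 0.0001
gripper_force: 0.0
```

```bash
python3 - <<'E'
from h import *
im,d=grab_frame("side"); cv2.imwrite("pics/s2.png",cv2.resize(im[200:350,330:530],(800,600),interpolation=2)); s=state(); print(s["tcp_pos"],s["force"],s["opening"])
E
```

```text
[ 0.53418679 -0.4010754   0.0517608 ] [ 0.87084611 -0.5457866   0.61521329] -0.00011489656398161855
```

View pics/s2.png

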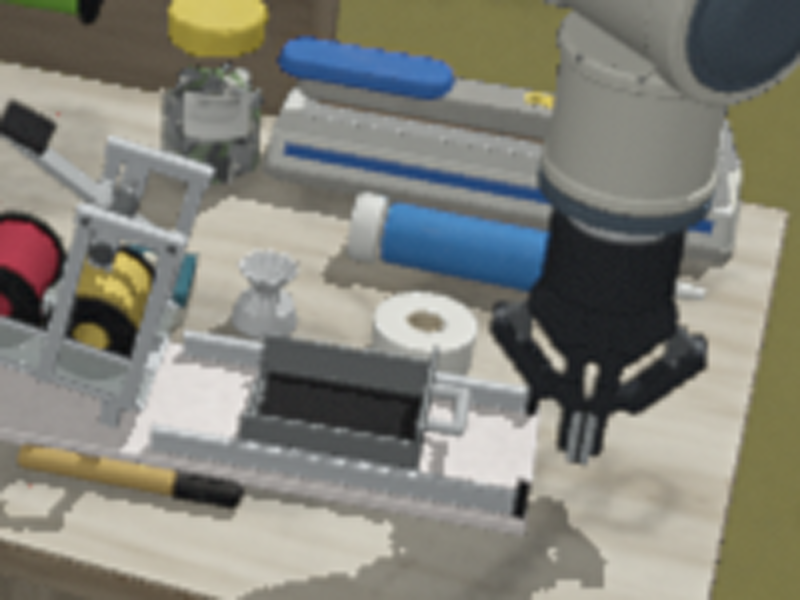

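apply_moves --moves '[{"hand":1,"tx":0.005,"ty":-0.02,"tz":0.005,"yaw":0},{"hand":1,"tx":0.005,"ty":-0.04,"tz":0.005,"yaw":0},{"hand":1,"tx":0.005,"ty":-0.05,"tz":0.005,"yaw":0},{"hand":1,"tx":0.005,"ty":-0.06,"tz":0.005,"yaw":0},{"hand":1,"tx":0.005,"ty":-0.07,"tz":0.005,"yaw":0}]'

```text
time: 1.9
tcp_pos: [0.5321, -0.3303, 0.0462]
eef_rot: [[0.995, 0.102, 0.002], [0.102, -0.995, -0.001], [0.001, 0.002, -1.0]]
force: [-0.1, -1.7, 1.5]
opening: 0.0003
gripper_force: 0.9
```

apply_moves --moves '[{"hand":1,"tx":0,"ty":-0.01,"tz":0,"yaw":0},{"hand":1,"tx":0,"ty":-0.02,"tz":0,"yaw":0},{"hand":1,"tx":0,"ty":-0.02,"tz":0,"yaw":0}]'

```text
time: 2.2
tcp_pos: [0.5291, -0.309, 0.0452]
eef_rot: [[0.995, 0.102, -0.001], [0.102, -0.995, 0.001], [-0.001, -0.001, -1.0]]
force: [-0.6, -0.2, -0.3]
opening: 0.0001
gripper_force: 0.0
```

apply_moves --moves '[{"hand":1,"tx":0,"ty":-0.006,"tz":0,"yaw":0},{"hand":1,"tx":0,"ty":-0.012,"tz":0,"yaw":0},{"hand":1,"tx":0,"ty":-0.018,"tz":0,"yaw":0}]'

```text
time: 2.5
tcp_pos: [0.5287, -0.2971, 0.0458]
eef_rot: [[0.995, 0.103, 0.003], [0.103, -0.995, -0.008], [0.002, 0.009, -1.0]]
force: [-14.0, -73.7, -17.8]
opening: -0.0001
gripper_force: 35.3
```

```bash
python3 - <<'E'
from h import *
im,d=grab_frame("side"); cv2.imwrite("pics/s3.png",cv2.resize(im[215:335,330:490],(800,600),interpolation=2)); s=state(); print(s["tcp_pos"],s["force"],s["opening"])
E
```

```text
[ 0.52856261 -0.2975974   0.04582824] [ -9.08043741 -47.65691444 -15.33018388] -0.0003311274988881314
```

View pics/s3.png

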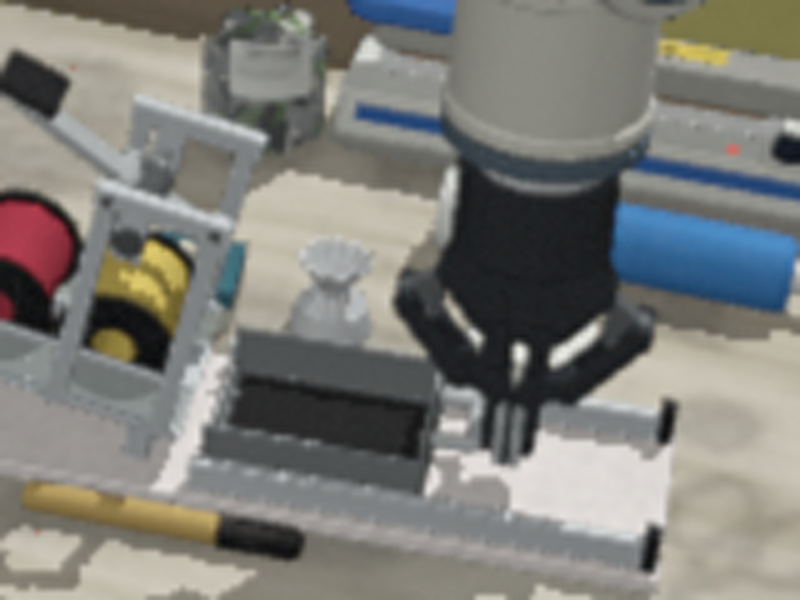

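apply_moves --moves '[{"hand":1,"tx":0,"ty":0.012,"tz":0,"yaw":0},{"hand":1,"tx":0,"ty":0.03,"tz":0,"yaw":0},{"hand":1,"tx":0,"ty":0.04,"tz":-0.03,"yaw":0},{"hand":1,"tx":0,"ty":0.04,"tz":-0.075,"yaw":0},{"hand":1,"tx":0,"ty":0.04,"tz":-0.12,"yaw":0}]'

```text
time: 3.05
tcp_pos: [0.5313, -0.3328, 0.1662]
eef_rot: [[0.995, 0.101, -0.001], [0.101, -0.995, 0.001], [-0.001, -0.001, -1.0]]
force: [0.3, -1.3, -0.0]
opening: 0.0
gripper_force: 0.0
```

apply_moves --moves '[{"hand":1,"tx":0,"ty":0,"tz":-0.04,"yaw":0.14},{"hand":1,"tx":0,"ty":0,"tz":-0.08,"yaw":0.28},{"hand":1,"tx":0,"ty":0,"tz":-0.12,"yaw":0.42},{"hand":1,"tx":0,"ty":0,"tz":-0.12,"yaw":0.56},{"hand":1,"tx":0,"ty":0,"tz":-0.12,"yaw":0.7}]'

```text
time: 3.55
tcp_pos: [0.5321, -0.3329, 0.2868]
eef_rot: [[0.823, -0.568, 0.002], [-0.568, -0.823, -0.001], [0.002, -0.0, -1.0]]
force: [-0.1, 0.1, -0.7]
opening: 0.0001
gripper_force: 0.0
```

```bash
python3 - <<'E'
from h import *
im,d=grab_frame("top"); im2,d2=grab_frame("side")
a=cv2.resize(im[225:310,285:465],(640,302),interpolation=2); b=cv2.resize(im2[215:335,300:490],(470,297),interpolation=2)
cv2.imwrite("pics/c4.png",np.vstack([a,cv2.copyMakeBorder(b,0,0,0,170,0)])); s=state(); print(s["time"],s["tcp_pos"],s["force"],np.round(s["eef_rot"],3).tolist())
for n,dd in(("top",d),("side",d2)):
    C=cloud(n,dd).reshape(-1,3); O=np.array([.506,-.0965,0]); y=np.array([-.103,.9947,0]); x=np.array([.9947,.103,0])
    R=np.c_[(C-O)@x,(C-O)@y,C[:,2]]
    k=(abs(R[:,0])<.018)&(R[:,2]>.034)&(R[:,2]<.06)&(R[:,1]<-.1)&(R[:,1]>-.29); print(n,np.round(R[k],3)[:40].tolist())
E
```

```text
3.65 [ 0.53169993 -0.33256764  0.28547274] [ 0.57811557 -0.37382638 -0.21852168] [[0.825, -0.566, 0.0], [-0.566, -0.825, 0.0], [0.0, -0.0, -1.0]]
top [[0.017, -0.176, 0.046], [0.017, -0.18, 0.036], [0.017, -0.182, 0.044], [0.016, -0.185, 0.046], [0.016, -0.19, 0.035], [0.016, -0.164, 0.038], [0.015, -0.165, 0.05], [0.014, -0.183, 0.036], [0.013, -0.184, 0.045], [0.013, -0.163, 0.042], [0.012, -0.163, 0.059], [0.012, -0.168, 0.049], [0.01, -0.183, 0.049], [0.01, -0.188, 0.042], [0.009, -0.165, 0.05], [0.009, -0.167, 0.056], [0.008, -0.183, 0.035], [0.007, -0.184, 0.042], [0.007, -0.187, 0.043], [0.007, -0.191, 0.04], [0.007, -0.163, 0.037], [0.006, -0.164, 0.05], [0.006, -0.166, 0.056], [0.004, -0.183, 0.046], [0.004, -0.186, 0.044], [0.004, -0.191, 0.037], [0.003, -0.163, 0.052], [0.003, -0.166, 0.057], [0.001, -0.184, 0.042], [0.001, -0.187, 0.037], [0.001, -0.189, 0.045], [0.0, -0.163, 0.052], [-0.0, -0.166, 0.054], [-0.002, -0.183, 0.041], [-0.002, -0.185, 0.047], [-0.002, -0.189, 0.041], [-0.003, -0.164, 0.044], [-0.003, -0.165, 0.057], [-0.005, -0.182, 0.047], [-0.005, -0.186, 0
[... 273 characters left out ...]
6], [0.015, -0.183, 0.048], [0.018, -0.186, 0.047], [-0.006, -0.164, 0.056], [-0.007, -0.166, 0.057], [0.016, -0.174, 0.042], [0.016, -0.181, 0.044], [-0.01, -0.164, 0.056], [0.0, -0.166, 0.049], [0.012, -0.182, 0.043], [0.014, -0.184, 0.043], [0.013, -0.187, 0.044], [0.015, -0.189, 0.043], [-0.01, -0.162, 0.052], [-0.016, -0.165, 0.057], [0.005, -0.166, 0.042], [0.013, -0.182, 0.04], [0.01, -0.185, 0.043], [0.013, -0.187, 0.041], [0.013, -0.189, 0.042], [0.007, -0.166, 0.038], [0.003, -0.183, 0.044], [0.005, -0.185, 0.044], [0.009, -0.187, 0.041], [0.003, -0.181, 0.041], [0.003, -0.183, 0.041], [0.001, -0.186, 0.044], [0.002, -0.188, 0.043], [-0.004, -0.182, 0.043], [-0.008, -0.184, 0.046]]
```

View pics/c4.png

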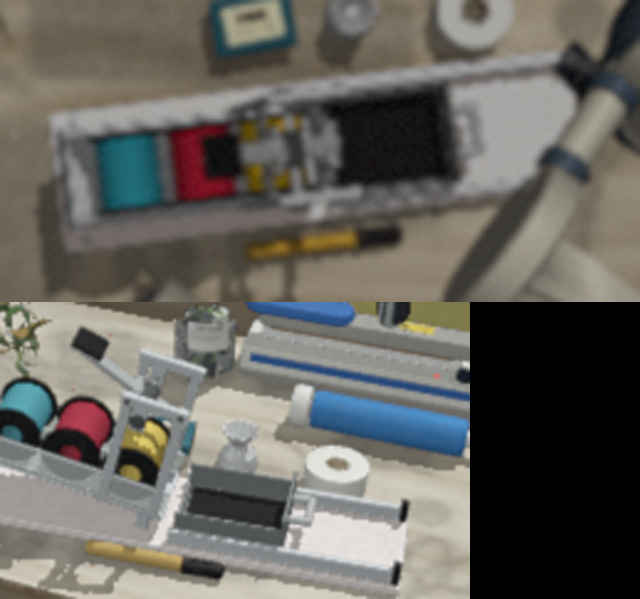

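apply_moves --moves '[{"hand":1,"tx":-0.03,"ty":-0.035,"tz":0,"yaw":0.14},{"hand":1,"tx":-0.06,"ty":-0.07,"tz":0,"yaw":0.28},{"hand":1,"tx":-0.09,"ty":-0.105,"tz":0,"yaw":0.42},{"hand":1,"tx":-0.12,"ty":-0.14,"tz":0,"yaw":0.56},{"hand":1,"tx":-0.15,"ty":-0.175,"tz":0,"yaw":0.7}]'

```text
time: 4.15
tcp_pos: [0.5061, -0.1038, 0.2851]
eef_rot: [[0.275, -0.961, -0.0], [-0.961, -0.275, 0.0], [-0.001, 0.0, -1.0]]
force: [1.3, -0.0, -0.1]
opening: 0.0001
gripper_force: 0.0
```

apply_moves --moves '[{"hand":1,"tx":0,"ty":0,"tz":0,"yaw":0.14},{"hand":1,"tx":0,"ty":0,"tz":0,"yaw":0.166},{"hand":1,"tx":0,"ty":0,"tz":0,"yaw":0.166}]'

```text
time: 4.45
tcp_pos: [0.5068, -0.1059, 0.2852]
eef_rot: [[0.118, -0.993, -0.0], [-0.993, -0.118, -0.0], [-0.0, 0.0, -1.0]]
force: [-0.7, -0.2, 0.1]
opening: 0.0001
gripper_force: 0.0
```

apply_moves --moves '[{"hand":1,"tx":-0.03,"ty":-0.002,"tz":0,"yaw":0},{"hand":1,"tx":-0.054,"ty":-0.003,"tz":0.01,"yaw":0},{"hand":1,"tx":-0.054,"ty":-0.003,"tz":0.03,"yaw":0},{"hand":1,"tx":-0.054,"ty":-0.003,"tz":0.04,"yaw":0},{"hand":1,"tx":-0.054,"ty":-0.003,"tz":0.04,"yaw":0}]'

```text
time: 4.95
tcp_pos: [0.5031, -0.0522, 0.244]
eef_rot: [[0.115, -0.993, -0.003], [-0.993, -0.115, 0.0], [-0.001, 0.002, -1.0]]
force: [0.0, 0.0, 0.1]
opening: 0.0001
gripper_force: 0.0
```

```bash
python3 - <<'E'
from h import *
im2,d2=grab_frame("side"); cv2.imwrite("pics/s5.png",cv2.resize(im2[195:335,290:490],(800,560),interpolation=2)); s=state(); print(s["time"],s["tcp_pos"],s["force"])
E
```

```text
5.0 [ 0.50350328 -0.05225673  0.2449438 ] [ 0.01525883 -0.55043456  0.32120963]
```

View pics/s5.png

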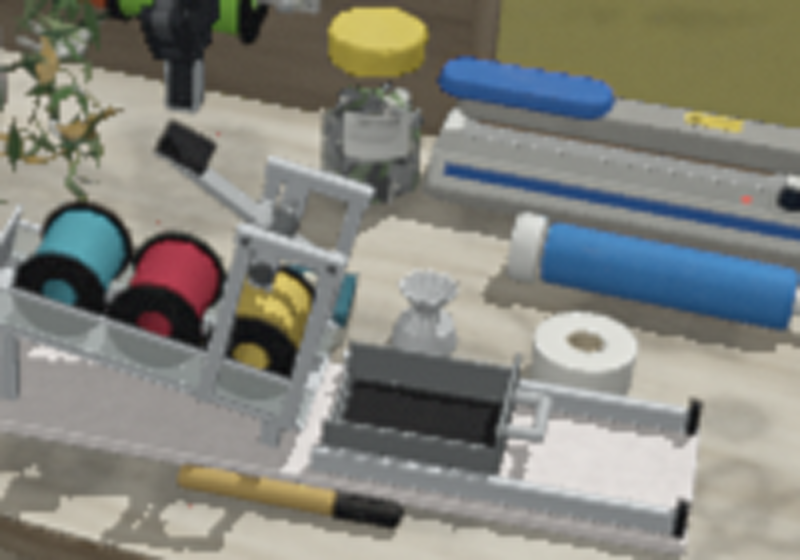

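apply_moves --moves '[{"hand":1,"tx":0,"ty":0,"tz":0.015,"yaw":0},{"hand":1,"tx":0,"ty":0,"tz":0.03,"yaw":0},{"hand":1,"tx":0,"ty":0,"tz":0.045,"yaw":0},{"hand":1,"tx":0,"ty":0,"tz":0.06,"yaw":0},{"hand":1,"tx":0,"ty":0,"tz":0.072,"yaw":0}]'

```text
time: 5.5
tcp_pos: [0.5044, -0.0519, 0.1738]
eef_rot: [[0.114, -0.994, 0.002], [-0.994, -0.114, 0.0], [-0.0, -0.002, -1.0]]
force: [-0.5, 7.4, 9.7]
opening: -0.0001
gripper_force: 5.0
```

apply_moves --moves '[{"hand":1,"tx":0,"ty":0,"tz":0.004,"yaw":0},{"hand":1,"tx":0,"ty":0,"tz":0.007,"yaw":0}]'

```text
time: 5.7
tcp_pos: [0.5043, -0.0517, 0.1671]
eef_rot: [[0.114, -0.994, 0.001], [-0.994, -0.114, 0.001], [-0.001, -0.001, -1.0]]
force: [-2.1, 8.2, 13.6]
opening: 0.0002
gripper_force: 6.6
```

apply_moves --moves '[{"hand":1,"tx":0,"ty":0,"tz":0.002,"yaw":0},{"hand":1,"tx":0,"ty":0,"tz":0.004,"yaw":0}]'

```text
time: 5.9
tcp_pos: [0.5046, -0.0516, 0.1643]
eef_rot: [[0.114, -0.994, 0.003], [-0.994, -0.114, 0.001], [-0.0, -0.003, -1.0]]
force: [-9.6, 10.5, 50.1]
opening: -0.0001
gripper_force: 24.8
```

```bash
python3 - <<'E'
from h import *
im2,d2=grab_frame("side"); cv2.imwrite("pics/s6.png",cv2.resize(im2[195:335,290:490],(800,560),interpolation=2)); s=state(); print(s["time"],s["tcp_pos"],s["force"])
E
```

```text
5.95 [ 0.50461829 -0.05163208  0.1644088 ] [-9.67529716 11.30871951 45.34950372]
```

View pics/s6.png

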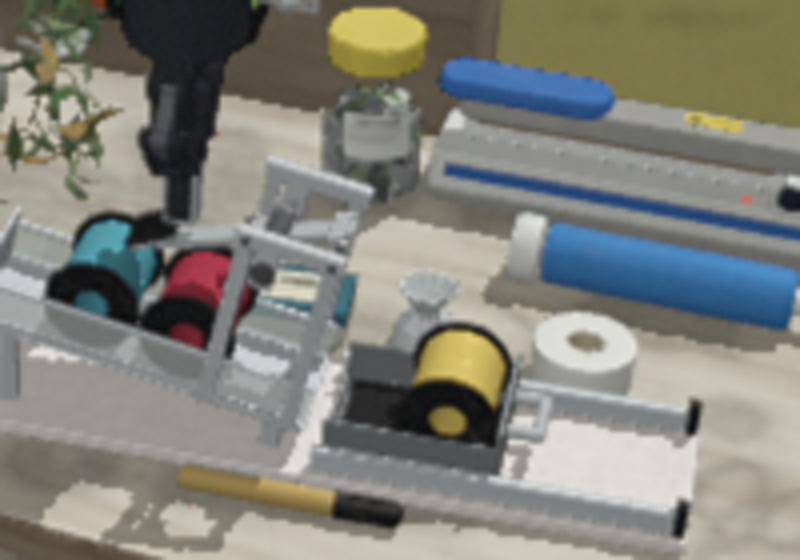

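apply_moves --moves '[{"hand":1,"tx":0,"ty":0,"tz":-0.03,"yaw":0},{"hand":1,"tx":0,"ty":0,"tz":-0.07,"yaw":0},{"hand":1,"tx":0,"ty":0,"tz":-0.11,"yaw":0},{"hand":1,"tx":0,"ty":0,"tz":-0.13,"yaw":0},{"hand":1,"tx":0,"ty":0,"tz":-0.13,"yaw":0}]'

```text
time: 6.45
tcp_pos: [0.5052, -0.0525, 0.2961]
eef_rot: [[0.114, -0.993, 0.006], [-0.994, -0.114, -0.001], [0.002, -0.006, -1.0]]
force: [-0.7, -0.3, -0.1]
opening: 0.0003
gripper_force: 0.0
```

apply_moves --moves '[{"hand":1,"tx":0,"ty":0,"tz":0,"yaw":0},{"hand":1,"tx":0,"ty":0,"tz":0,"yaw":0},{"hand":1,"tx":0,"ty":0,"tz":0,"yaw":0},{"hand":1,"tx":0,"ty":0,"tz":0,"yaw":0},{"hand":1,"tx":0,"ty":0,"tz":0,"yaw":0}]'

```text
time: 6.95
tcp_pos: [0.5034, -0.0514, 0.2919]
eef_rot: [[0.113, -0.994, -0.001], [-0.994, -0.113, 0.0], [-0.0, 0.001, -1.0]]
force: [-0.2, -0.6, -0.7]
opening: 0.0003
gripper_force: 0.0
```

```bash
python3 - <<'E'
from h import *
im2,d2=grab_frame("side"); cv2.imwrite("pics/s7.png",cv2.resize(im2[195:335,290:490],(800,560),interpolation=2)); s=state(); print(s["time"],s["tcp_pos"],s["force"])
E
```

```text
7.0 [ 0.50345229 -0.05140876  0.2919586 ] [-0.23866607  0.76243273 -0.6000251 ]
```

View pics/s7.png

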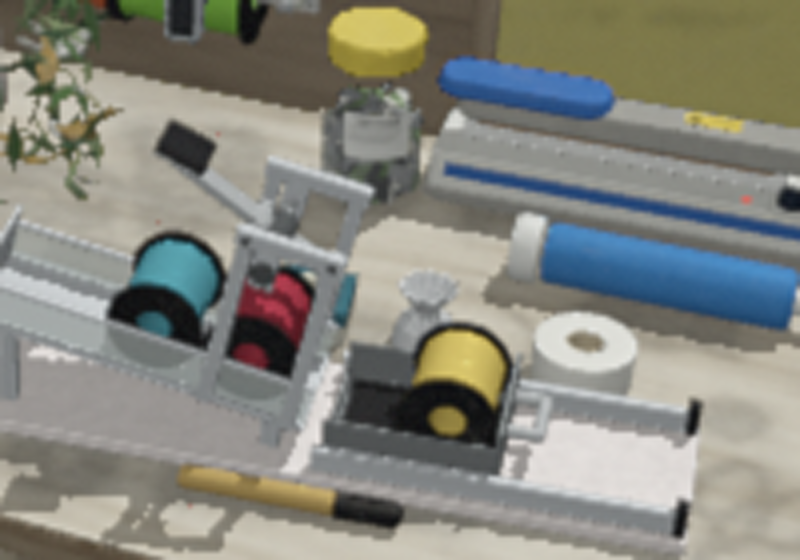

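The yellow reel lies in the tray against its end wall (460,385). The lever is back up (187,147), and the red reel now rests against the gate (270,325) with the cyan one behind it. The tray handle hasn't moved.

```bash
python3 -c "
from rig import *
print(job_done())"
```

```text
the job is handed in; nothing more can be done
None
```

The tray is home, one reel is in it, the lever is back up with the gate shut on the other two, and the job is handed in at about 7 s; the highest forces I read were about 77 N pushing the tray onto its stop and about 52 N pressing the lever onto its stop.

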